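# Clamp a well plate and close it in the plate reader

## Robot

A 6-joint arm with a two-finger parallel gripper is mounted at the origin on a cart in front of the work surface, level with it; the furniture and walls round the work are solid. World frame = base frame: x ahead of the robot, y to its left, z up, the work surface at z = 0. Lengths are in m, angles in rad, forces in N, time in s.
With the tool pointing down it reaches from about 0.25 to 0.725 m from the base axis. Payload 9.7 kg.
Tool frame: the origin (TCP) lies midway between the tips of the shut fingers; the grasp point (between the pads) lies 19 mm behind it; z points along the fingers, x is the direction in which the jaws open and shut, and the axes are right-handed (so a half turn about z gives the same grasp; the last joint's range is limited). The gripper opens to 85 mm and grips with 20 to 120 N. Pads are 22 mm wide; open, the fingers measure 114 mm over their backs; the gripper's body (76 mm by 85 mm) begins 54 mm behind the grasp point. The pads swing forward as they close: fully open they stand 13 mm farther back than shut.
Start: joints at [0, 0.087, 0.176, 1.66, 0, 1.571], TCP at [0.55, -0, 0.231] pointing down, gripper open.
Joint ranges: [-3.13, 3.13], [-0.85, 1.81], [-1.15, 1.24], [-2.2, 2.28], [-1.44, 1.52], [-3.14, 3.14]. Speed limits (rad/s): [2.22, 2.22, 2.57, 3.14, 3.14, 3.14].

## Interface

Orientations are given as [roll, pitch, yaw] about the fixed x, y, z axes, in that order (R = Rz(yaw) Ry(pitch) Rx(roll)).
In Python, from station import manip, camera, get_calibration, outline_of, spot_point gives the robot as it stands.
- The arm moves only by the shell command python3 -m jog 'ROWS' [FORCE]. ROWS is JSON, a list of rows, each a list of 3 entries, a list of its own where there are three numbers: the turn, a rotation vector about the tool's x, y, z in units of 5 degrees (1.0 is 5 degrees), then the shift along the tool's x, y, z in units of 30 mm (1.0 is 30 mm), then the closure, from -1 (fully open) to 1 (shut), so that 0 is half open. A call has 1 to 10 rows; each row is the pose to reach, as a shift and turn from the pose commanded when the call began, along the tool's axes at that moment; what a row does not reach only later rows make up. A row lasts 1/12 s, in which the tool goes at most 41.7 mm and 7.16 degrees, less where a joint would pass 70% of its speed; a pose out of reach is approached as far as the arm can. A call with a gripper value outside its range is refused whole. The fingers move at their own pace and stop on an object; FORCE is the grip in N (left out, the last holds). Time passes only in rows, so rows that repeat a pose let the fingers close. It gives the time, the measured TCP pose, the force and the opening at its end, in the units of the state.
- manip.read_state(): the state, without advancing time (a new reading comes with each control period).
- camera(name): name is "scene" or "side" or "wrist"; returns the picture (480x640x3 uint8, red, green, blue); there is no depth.
- get_calibration(name): a dict with "fx", "fy", "cx", "cy" (pixels), "rvec" (rotation vector, rad) and "tvec" (3), from world to camera coordinates, as OpenCV has them. Camera axes: x right, y down, z forward; pixel columns grow to the right and rows downward; lengths in m; the calibration is good to about 2 mm. A picture is of the moment at which its call begins: read the wrist's pose just before it. get_calibration takes no time and is no camera call; for the wrist camera it gives the pose at the moment of the call.
- manip.job_done(): hands the job in, once; it reports no verdict.
Trained networks look in the newest picture that a camera, given by its name, has taken for a name from the list of things; names that differ only in an ending like _2 or _b are one class to them, and where a whole thing is asked for, a point or a joint stands for the part that bears it (a point fixed in the world has none). Each returns a list of dicts, best first, with "confidence" (0 to 1); they miss things now and then, are a little off and sometimes report something else, mostly with a low value. They report only what shows in the picture. A call takes as long as a camera call.
- outline_of(camera, target): "region" (480x640 bool, what is visible of it) and "xy" ([column, row] in pixels, amid what is visible of it).
- spot_point(camera, target): "xy" ([column, row] in pixels: a listed point, or the origin of a listed thing).
The state is a dict: "time": time; "q": joint angles; "joint_vel": joint speeds; "tau": joint torques, N m; "tcp_pos": TCP position; "eef_rot": TCP orientation; "wrist_force": force on the tool from outside, world axes, zero at the start; "ft_torque": the same for the moment, N m; "finger_gap": finger opening in m.
Only numpy, scipy, OpenCV 4.12 (cv2) and the standard library are available. Lean on these libraries where they do the work, as an engineer would, in place of code of your own. Each camera call takes 0.05 s, during which the arm holds its last target. There are 200 camera calls.

## Task

Get the well plate ready to be read: press the hold-down frame down over the plate until its catch holds it shut, push the plate carrier along its rods into the reading bay until it clicks home, then press the bay's hood down until its catch holds it shut. Do not force anything, keep your fingers off the open wells, and leave the rest of the bench as it is.

Things in the scene. Friction and masses are not known exactly. Their poses are not given: they have to be found in the camera images.
- reader: bench-top plate reader, fixed: white bed 420 mm long (y), 180 deep (x), top 22 mm high. Origin on the bench, midway between the rods; x to the back (hinge side), y left. Left (y -2 to 205 mm): loading bed, two steel rods (tops 36 mm high, end blocks 41 at y 192). Right (y -162 to -2): reading bay, front wall 66 mm high at x -85, rear wall at x 76, hood on top; then an 88 mm high control block
- carrier (a joint): position of the aluminium plate carrier along the rods in m: 0 at the loading station, grows as it goes to the reader's right (-y); 0.180 when home in the reading bay at its end stop, held by a spring detent. One detent must be pushed over at the start and one in the last 12 mm, about 12 N each
- handle (a point): centre of the carrier's steel push bar: 12 mm diameter, 60 mm long along the reader's x, 62 mm above the bench, on two arms 45 mm out from the carrier's left end plate (146 mm wide, 40 to 80 mm high); free space to its left. In the reader's frame it lies at x 0, y +233 mm at the loading station and at y +53 mm when home
- frame (a joint): angle of the dark hold-down frame in rad: 0 shut, flat over the plate (catch holds), 0.6 to 0.95 open at the start. A spring lifts it unless the catch has snapped in. It turns about an axis parallel to the reader's y axis at the back of the carrier, front edge going up
- frame_hinge (a point): middle of the frame's hinge line, 68 mm above the bench; the frame is 136 mm wide (y), 6 mm thick, reaches 122 mm (thumb lip 129 mm) from this line and has a 72 x 108 mm window over the wells (24 to 96 mm from the hinge line)
- frame_front (a point): point on the frame's outer (top) face, mid-width, 110 mm from the hinge line, in the middle of the 26 mm wide front bar: press here; 71 mm above the bench when shut. The catch is under it and needs about 10 N
- hood (a joint): angle of the grey light-tight hood of the reading bay in rad: 0 shut (catch holds), 0.6 to 0.95 at the start. A spring lifts it unless the catch has snapped in. It turns about an axis parallel to the reader's y at the back of the bay, front edge going up; it can only shut when the carrier is home
- hood_hinge (a point): middle of the hood's hinge line, 76 mm above the bench; the hood is a shallow box 158 mm wide (y), reaching 164 mm from this line (thumb lip 175 mm), its top face 28 mm above the line when shut, its side walls reaching 21 mm and its front wall 8 mm below the line
- hood_front (a point): point on the hood's outer (top) face, mid-width, 150 mm from the hinge line: press here; 104 mm above the bench when shut. The catch is under the front edge and needs about 12 N
- plate: white 96-well plate, 86 x 128 x 15 mm, loose in the carrier's nest (8 mm high rim, 1.5 mm play); origin at the middle of its underside, 48 mm above the bench, long side along the reader's y axis. Not to be touched
- tip_box: blue pipette-tip box with a clear lid, 88 x 122 x 69 mm, back left; bystander, origin at the middle of its underside
- notebook: black notebook, 105 x 149 x 14 mm, left end of the bench, a grey marker lying on it; bystander, origin at the middle of its underside
- petri_stack: stack of petri dishes, diameter 90, 45 mm high, front left; bystander, origin at the middle of its underside
- timer: lab timer, 64 x 62 x 18 mm, to the left, behind the reader; bystander, origin at the middle of its underside
- tape: roll of beige tape, diameter 68, 19 mm high, back right; bystander, origin at the middle of its underside
- glass_dish: small lidded glass dish, diameter 59, 39 mm high, front left near the reader's left end; bystander, origin at the middle of its underside

How it is judged:
By the outcome, as a careful person would: the job done as asked, in the order asked, and still so for the second after the job is handed in, with the robot touching nothing.
It also fails if it takes over 58 s, if anything falls off the work surface, if the arm or the gripper's body presses on something with over 40 N, if the wrist force passes 120 N, or if a joint passes its speed limit or range.

## Working session

There is one attempt and no reset: what is moved stays moved. The work goes in short steps, Python scripts to look and compute and a shell command to move; the robot and the scene stay as the last step left them, time stands still between calls to the robot, and variables do not carry over. Pictures are saved under pics/ and viewed, on a budget of 10 in all, crops included, one or two more only if the job needs it, and the job is handed in when it is done.

```bash
mkdir -p pics; cat > h.py <<'E'
import numpy as np, cv2
from station import manip, camera, get_calibration, outline_of, spot_point
def P(name):
    c=get_calibration(name);K=np.array([[c['fx'],0,c['cx']],[0,c['fy'],c['cy']],[0,0,1.]])
    R=cv2.Rodrigues(np.array(c['rvec'],float))[0];t=np.array(c['tvec'],float).reshape(3,1)
    return K,R,t
def tri(a,pa,b,pb):
    M=[]
    for n,p in((a,pa),(b,pb)):
        K,R,t=P(n);m=K@np.hstack([R,t]);M+= [p[0]*m[2]-m[0],p[1]*m[2]-m[1]]
    v=np.linalg.svd(np.array(M))[2][-1];return v[:3]/v[3]
def onz(n,p,z):
    K,R,t=P(n);d=R.T@np.linalg.inv(K)@np.array([p[0],p[1],1.]);o=(-R.T@t).ravel()
    return o+d*(z-o[2])/d[2]
def proj(n,X):
    K,R,t=P(n);x=K@(R@np.reshape(X,(3,1))+t);return (x[:2]/x[2]).ravel()
E
python3 - <<'E'
from h import *
s=manip.read_state();print(s)
for n in("scene","side"):
    im=camera(n);cv2.imwrite(f"pics/{n}0.png",im[:,:,::-1])
    print(n,(-P(n)[1].T@P(n)[2]).ravel())
    for k in("handle","frame_hinge","frame_front","hood_hinge","hood_front","reader","plate","glass_dish"):
        r=spot_point(n,k);print(n,k,[(np.round(x['xy']).tolist(),round(x['confidence'],2)) for x in r[:2]])
E
```

```text
{'time': 0.0, 'q': array([-4.18542094e-06,  8.74939355e-02,  1.75121974e-01,  1.65978482e+00,
       -4.47697887e-06,  1.57085831e+00]), 'joint_vel': array([-5.43471298e-05, -6.19288337e-04,  8.48024493e-04, -1.71557230e-04,
       -8.92698229e-04, -3.72168589e-04]), 'tau': array([ 7.68234549e-04, -5.20392072e+01,  4.64802504e+01,  1.63646933e-02,
        2.23589603e-05, -6.77332673e-05]), 'tcp_pos': array([ 5.49775383e-01, -3.57698037e-06,  2.30558207e-01]), 'eef_rot': array([ 3.14158809e+00,  1.36045390e-03, -6.61651542e-05]), 'wrist_force': array([-0.23660691,  0.33727118,  0.48100684]), 'ft_torque': array([0.00736424, 0.04545181, 0.03611674]), 'finger_gap': 0.08534406178514392}
scene [-0.18258948 -0.62304505  0.97284811]
scene handle [([281.0, 235.0], 0.89)]
scene frame_hinge [([332.0, 236.0], 0.68)]
scene frame_front [([315.0, 228.0], 0.65)]
scene hood_hinge []
scene hood_front [([379.0, 252.0], 0.83), ([285.0, 231.0], 0.16)]
scene reader [([347.0, 292.0], 0.73)]
scene plate [([318.0, 262.0], 0.91)]
scene glass_dish [([230.0, 249.0], 0.85)]
side [0.46583602 0.82826495 0.65581859]
side handle [([338.0, 288.0], 0.85)]
side frame_hinge [([316.0, 241.0], 0.85), ([294.0, 194.0], 0.16)]
side frame_front [([348.0, 209.0], 0.71)]
side hood_hinge [([318.0, 197.0], 0.88), ([318.0, 406.0], 0.29)]
side hood_front [([353.0, 150.0], 0.76)]
side reader [([346.0, 242.0], 0.7)]
side plate [([344.0, 251.0], 0.79), ([320.0, 408.0], 0.23)]
side glass_dish [([385.0, 358.0], 0.7), ([384.0, 401.0], 0.7)]
```

```bash
python3 - <<'E'
from h import *
D={'handle':((281,235),(338,288)),'fh':((332,236),(316,241)),'ff':((315,228),(348,209)),'hf':((379,252),(353,150)),'reader':((347,292),(346,242)),'plate':((318,262),(344,251)),'dish':((230,249),(385,358))}
for k,(a,b) in D.items(): 
    X=tri('scene',a,'side',b);print(k,X.round(3),(proj('scene',X)-a).round(1),(proj('side',X)-b).round(1))
for n,p,z in (('scene',(281,235),.062),('side',(338,288),.062),('scene',(332,236),.068),('side',(316,241),.068),('side',(318,197),.076)): print(n,p,onz(n,p,z).round(3))
a=cv2.imread('pics/scene0.png');b=cv2.imread('pics/side0.png')
cv2.imwrite('pics/c0.png',np.hstack([a[150:390,180:500],b[90:450,200:520][0:240]]) if 0 else np.hstack([cv2.resize(a[120:420,180:480],(400,400)),cv2.resize(b[100:400,190:490],(400,400))]))
E
```

```text
handle [0.494 0.108 0.053] [ 1.  -0.8] [1.6 1.1]
fh [ 0.554 -0.013  0.077] [-0.3  0.3] [-0.5 -0.4]
ff [ 0.488 -0.017  0.156] [ 0.6 -0.6] [0.9 0.7]
hf [ 0.488 -0.205  0.2  ] [ 1.3 -1.4] [1.5 1.3]
reader [ 0.49  -0.123  0.002] [ 1.1 -0.9] [1.3 1. ]
plate [ 0.49  -0.026  0.044] [ 1.2 -0.9] [1.6 1.1]
dish [ 0.401  0.22  -0.005] [ 0.5 -0.3] [0.9 0.5]
scene (281, 235) [0.483 0.101 0.062]
side (338, 288) [0.496 0.117 0.062]
scene (332, 236) [ 0.563 -0.007  0.068]
side (316, 241) [ 0.554 -0.026  0.068]
side (318, 197) [ 0.569 -0.203  0.076]
```

View pics/c0.png

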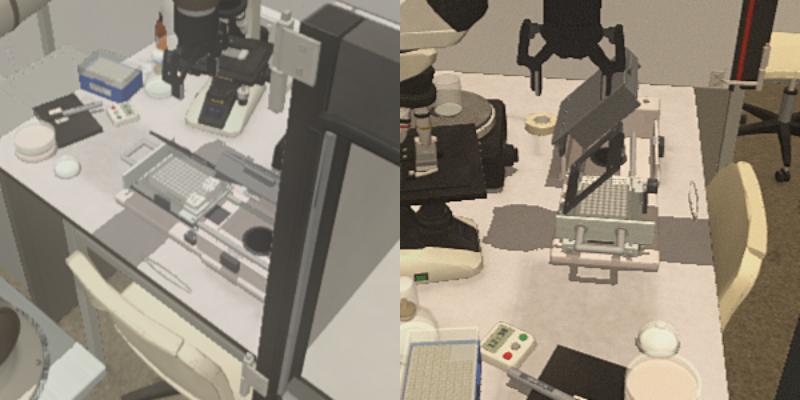

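```bash
python3 - <<'E'
from h import *
im=camera("wrist");cv2.imwrite("pics/w0.png",im[:,:,::-1])
print((-P("wrist")[1].T@P("wrist")[2]).ravel())
for k,z in(("handle",.062),("frame_hinge",.068),("frame_front",.14),("hood_hinge",.076),("hood_front",.2),("reader",0),("plate",.048)):
    r=spot_point("wrist",k);print(k,[(np.round(x['xy'],1).tolist(),round(x['confidence'],2),onz('wrist',x['xy'],z).round(3)) for x in r[:2]])
E
```

```text
[0.54905216 0.08128763 0.37551021]
handle [([254.8, 92.1], 0.67, array([0.494, 0.114, 0.062]))]
frame_hinge [([322.4, 237.5], 0.62, array([ 0.553, -0.017,  0.068]))]
frame_front [([228.2, 278.6], 0.59, array([ 0.479, -0.027,  0.14 ]))]
hood_hinge [([337.7, 393.6], 0.74, array([ 0.571, -0.198,  0.076]))]
hood_front []
reader [([275.6, 300.9], 0.9, array([ 0.495, -0.123,  0.   ]))]
plate [([265.9, 233.7], 0.89, array([ 0.495, -0.019,  0.048]))]
```

View pics/w0.png

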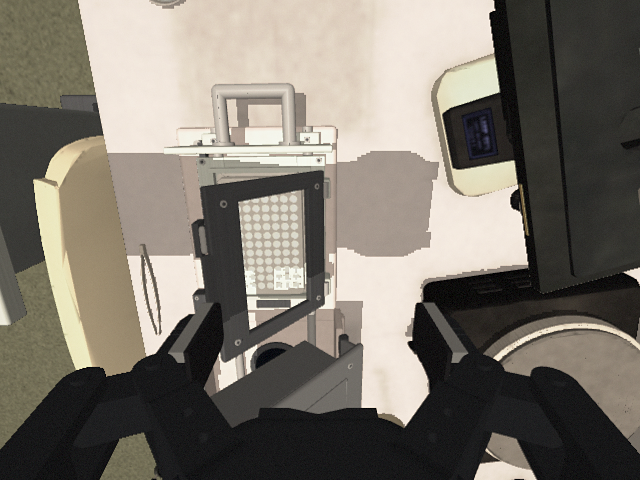

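```bash
python3 -m jog '[[[0,0,0],[-0.7,0.3,0.7],1],[[0,0,0],[-1.4,0.67,1.4],1],[[0,0,0],[-1.4,0.67,1.4],1],[[0,0,0],[-1.4,0.67,1.4],1],[[0,0,0],[-1.4,0.67,1.4],1],[[0,0,0],[-1.4,0.67,1.4],1],[[0,0,0],[-1.4,0.67,1.4],1],[[0,0,0],[-1.4,0.67,1.4],1]]' 40; python3 - <<'E'
from h import *
for n in("wrist","side"):
    im=camera(n);cv2.imwrite(f"pics/{n}1.png",im[:,:,::-1])
    for k,z in(("frame_front",.152),("frame_hinge",.068)):
        r=spot_point(n,k);print(n,k,[(np.round(x['xy'],1).tolist(),round(x['confidence'],2),onz(n,x['xy'],z).round(3)) for x in r[:2]])
a=cv2.imread('pics/wrist1.png');b=cv2.imread('pics/side1.png')
cv2.imwrite('pics/c1.png',np.hstack([cv2.resize(a[80:480,120:520],(400,400)),cv2.resize(b[100:300,250:450],(400,400))]))
E
```

```text
time: 1.97
tcp_pos: [0.5089, -0.0199, 0.1901]
eef_rot: [3.142, -0.001, 0.0]
wrist_force: [0.0, -0.2, 0.3]
finger_gap: -0.0
wrist frame_front [([277.0, 277.0], 0.97, array([ 0.483, -0.021,  0.152]))]
wrist frame_hinge [([372.0, 233.3], 0.89, array([ 0.553, -0.02 ,  0.068])), ([308.3, 297.4], 0.22, array([ 0.499, -0.08 ,  0.068]))]
side frame_front [([350.8, 206.7], 0.7, array([ 0.485, -0.036,  0.152]))]
side frame_hinge [([314.2, 241.6], 0.66, array([ 0.558, -0.023,  0.068]))]
```

View pics/c1.png

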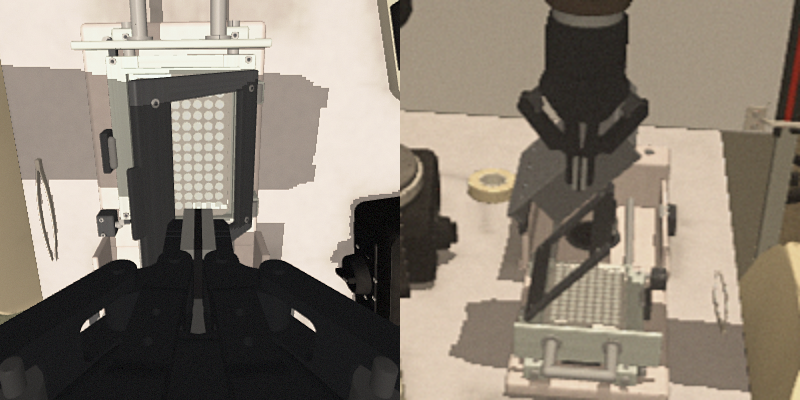

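```bash
python3 -m jog '[[[0,0,0],[-0.35,0,0.7],1],[[0,0,0],[-0.65,0,1.33],1],[[0,0,0],[-0.9,0,1.6],1],[[0,0,0],[-1.16,0,1.84],1],[[0,0,0],[-1.4,0,2.15],1],[[0,0,0],[-1.63,0,2.47],1],[[0,0,0],[-1.8,0,2.82],1],[[0,0,0],[-1.96,0,3.17],1],[[0,0,0],[-2.1,0,3.42],1],[[0,0,0],[-2.2,0,3.67],1]]'; python3 - <<'E'
from h import *
for n in("wrist","side"):
    im=camera(n);cv2.imwrite(f"pics/{n}2.png",im[:,:,::-1])
a=cv2.imread('pics/wrist2.png');b=cv2.imread('pics/side2.png')
cv2.imwrite('pics/c2.png',np.hstack([cv2.resize(a[80:480,120:520],(400,400)),cv2.resize(b[100:300,250:450],(400,400))]))
E
```

```text
time: 3.1
tcp_pos: [0.4422, -0.0201, 0.0793]
eef_rot: [3.142, -0.002, -0.0]
wrist_force: [6.2, 1.0, 24.4]
finger_gap: -0.0001
```

View pics/c2.png

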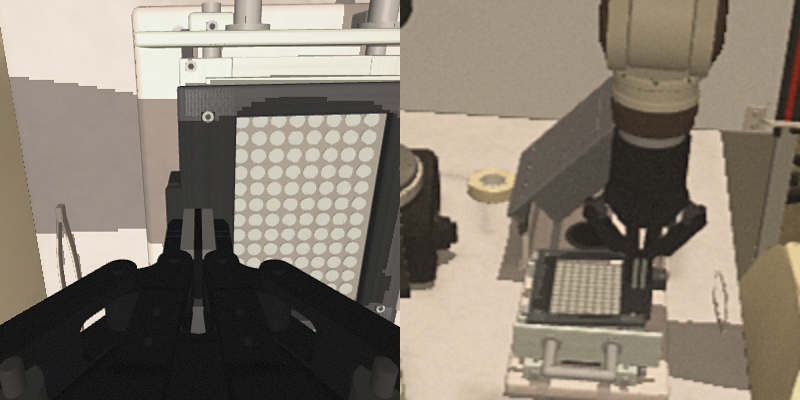

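```bash
python3 -m jog '[[[0,0,0],[0,0,0],1],[[0,0,0],[0,0,0],1]]'; python3 -m jog '[[[0,0,0],[0,0,0.07],1],[[0,0,0],[0,0,0.07],1]]';
```

```text
time: 3.37
tcp_pos: [0.4419, -0.0201, 0.0793]
eef_rot: [3.142, 0.0, 0.0]
wrist_force: [0.5, -0.6, -0.1]
finger_gap: -0.0002
time: 3.53
tcp_pos: [0.4422, -0.0201, 0.0772]
eef_rot: [3.142, -0.0, -0.0]
wrist_force: [-0.1, -0.4, 2.1]
finger_gap: 0.0003
```

```bash
for i in 1 2 3 4; do python3 -m jog '[[[0,0,0],[-0.01,0,0.06],1],[[0,0,0],[-0.01,0,0.06],1]]' | grep -E "tcp|force"; done
```

```text
tcp_pos: [0.442, -0.0201, 0.0756]
wrist_force: [0.2, 0.3, 3.3]
tcp_pos: [0.4417, -0.0201, 0.0735]
wrist_force: [1.7, -0.5, 1.2]
tcp_pos: [0.4409, -0.0201, 0.0713]
wrist_force: [0.2, -0.1, 0.8]
tcp_pos: [0.4409, -0.0201, 0.0707]
wrist_force: [-1.8, 0.9, 8.7]
```

```bash
for i in 1 2; do python3 -m jog '[[[0,0,0],[0,0,0.05],1],[[0,0,0],[0,0,0.05],1]]' | grep -E "tcp|force"; done
```

```text
tcp_pos: [0.441, -0.0201, 0.0704]
wrist_force: [-6.7, 0.4, 18.8]
tcp_pos: [0.4411, -0.0201, 0.0701]
wrist_force: [-11.2, -0.0, 31.4]
```

```bash
python3 -m jog '[[[0,0,0],[0,0,-0.3],1],[[0,0,0],[0,0,-1.2],1],[[0,0,0],[0,0,-2.4],1],[[0,0,0],[0,0,-2.4],1]]'; python3 - <<'E'
from h import *
for n in("wrist","side"):
    im=camera(n);cv2.imwrite(f"pics/{n}3.png",im[:,:,::-1])
    for k,z in(("frame_front",.071),("handle",.062),("hood_front",.19)):
        r=spot_point(n,k);print(n,k,[(np.round(x['xy'],1).tolist(),round(x['confidence'],2),onz(n,x['xy'],z).round(3)) for x in r[:1]])
a=cv2.imread('pics/wrist3.png');b=cv2.imread('pics/side3.png')
cv2.imwrite('pics/c3.png',np.hstack([cv2.resize(a[:,100:580],(400,400)),cv2.resize(b[100:300,250:450],(400,400))]))
E
```

```text
time: 4.87
tcp_pos: [0.4426, -0.0202, 0.1444]
eef_rot: [3.141, -0.006, -0.0]
wrist_force: [1.3, -0.2, 1.1]
finger_gap: -0.0
wrist frame_front [([320.6, 256.7], 0.89, array([ 0.442, -0.021,  0.071]))]
wrist handle [([402.7, 40.7], 0.9, array([0.489, 0.112, 0.062]))]
wrist hood_front []
side frame_front [([366.2, 240.7], 0.81, array([ 0.448, -0.036,  0.071]))]
side handle [([339.8, 286.9], 0.8, array([0.493, 0.113, 0.062]))]
side hood_front [([355.7, 152.7], 0.78, array([ 0.485, -0.22 ,  0.19 ]))]
```

View pics/c3.png

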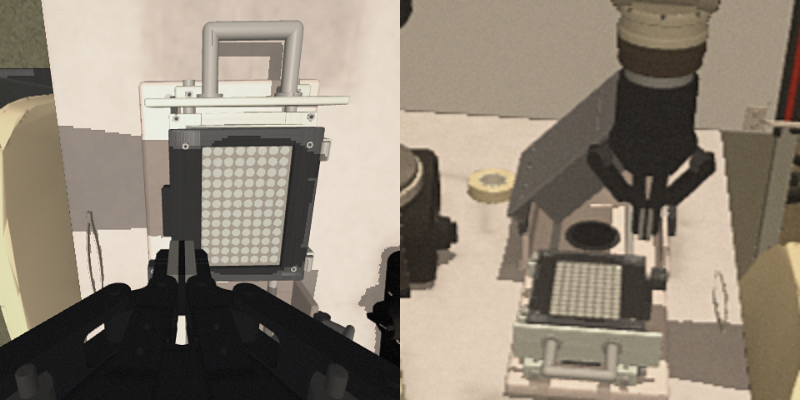

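```bash
python3 -m jog '[[[0,0,0],[0.4,-1.3,0],1],[[0,0,0],[0.8,-2.6,0],1],[[0,0,0],[1.2,-3.9,0],1],[[0,0,0],[1.6,-5.1,0],1],[[0,0,0],[1.6,-5.9,0],1],[[0,0,0],[1.6,-5.9,0.6],1],[[0,0,0],[1.6,-5.9,1.6],1],[[0,0,0],[1.6,-5.9,2.6],1],[[0,0,0],[1.6,-5.9,3.15],1],[[0,0,0],[1.6,-5.9,3.15],1]]'; python3 -m jog '[[[0,0,0],[0,0.2,0],1],[[0,0,0],[0,0.4,0],1],[[0,0,0],[0,0.6,0],1],[[0,0,0],[0,0.6,0],1]]'; python3 - <<'E'
from h import *
for n in("wrist","side"):
    im=camera(n);cv2.imwrite(f"pics/{n}4.png",im[:,:,::-1])
    for k,z in(("handle",.062),):
        r=spot_point(n,k);print(n,k,[(np.round(x['xy'],1).tolist(),round(x['confidence'],2),onz(n,x['xy'],z).round(3)) for x in r[:1]])
a=cv2.imread('pics/wrist4.png');b=cv2.imread('pics/side4.png')
cv2.imwrite('pics/c4.png',np.hstack([cv2.resize(a[:,100:580],(400,400)),cv2.resize(b[150:350,250:450],(400,400))]))
E
```

```text
time: 6.1
tcp_pos: [0.4861, 0.1562, 0.0398]
eef_rot: [3.139, 0.007, 0.0]
wrist_force: [-0.4, 0.2, -0.8]
finger_gap: -0.0001
time: 6.43
tcp_pos: [0.4896, 0.1379, 0.0459]
eef_rot: [-3.141, -0.002, -0.001]
wrist_force: [0.4, -0.6, 0.3]
finger_gap: 0.0
wrist handle [([328.5, 370.2], 0.42, array([0.493, 0.114, 0.062]))]
side handle [([339.3, 287.6], 0.92, array([0.494, 0.115, 0.062]))]
```

View pics/c4.png

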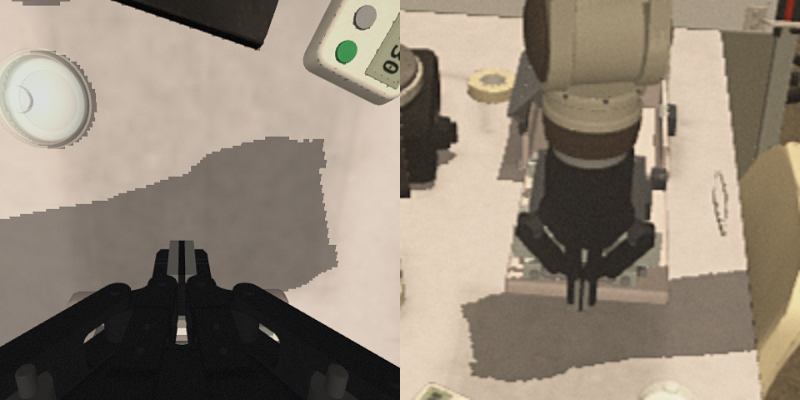

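```bash
python3 -m jog '[[[0,0,0],[0.1,0.2,0],1],[[0,0,0],[0.1,0.35,0],1],[[0,0,0],[0.1,0.45,0],1],[[0,0,0],[0.1,0.55,0],1]]'; python3 -m jog '[[[0,0,0],[0,0.1,0],1],[[0,0,0],[0,0.25,0],1],[[0,0,0],[0.01,0.45,0],1],[[0,0,0],[0.01,0.7,0],1],[[0,0,0],[0.01,0.95,0],1],[[0,0,0],[0.02,1.2,0],1],[[0,0,0],[0.02,1.45,0],1]]';  python3 -m jog '[[[0,0,0],[0,0.25,0],1],[[0,0,0],[0.01,0.5,0],1],[[0,0,0],[0.01,0.75,0],1],[[0,0,0],[0.02,1,0],1],[[0,0,0],[0.02,1.25,0],1],[[0,0,0],[0.03,1.5,0],1]]'
```

```text
time: 6.97
tcp_pos: [0.4924, 0.1237, 0.0447]
eef_rot: [-3.138, -0.001, 0.001]
wrist_force: [2.2, 6.0, -0.6]
finger_gap: -0.0
time: 7.55
tcp_pos: [0.4924, 0.0779, 0.0444]
eef_rot: [3.142, 0.0, -0.0]
wrist_force: [1.8, 2.0, 0.4]
finger_gap: -0.0002
time: 8.05
tcp_pos: [0.4931, 0.0331, 0.0443]
eef_rot: [-3.142, 0.0, -0.0]
wrist_force: [-1.1, 2.4, 1.1]
finger_gap: -0.0001
```

```bash
python3 -m jog '[[[0,0,0],[0,0.25,0],1],[[0,0,0],[0.01,0.5,0],1],[[0,0,0],[0.01,0.75,0],1],[[0,0,0],[0.02,1,0],1],[[0,0,0],[0.02,1.25,0],1],[[0,0,0],[0.03,1.5,0],1],[[0,0,0],[0.03,1.75,0],1],[[0,0,0],[0.04,2,0],1]]'; for i in 1 2 3 4 5; do python3 -m jog '[[[0,0,0],[0,0.08,0],1],[[0,0,0],[0,0.15,0],1]]'| grep -E "tcp|force"; done
```

```text
time: 8.72
tcp_pos: [0.4943, -0.0268, 0.0442]
eef_rot: [-3.142, 0.001, 0.0]
wrist_force: [-1.5, 1.6, 1.2]
finger_gap: -0.0002
tcp_pos: [0.4946, -0.0312, 0.0443]
wrist_force: [-0.3, 2.3, 0.0]
tcp_pos: [0.4946, -0.0352, 0.0444]
wrist_force: [0.3, 1.3, -1.2]
tcp_pos: [0.4946, -0.039, 0.0444]
wrist_force: [0.0, 12.0, -0.5]
tcp_pos: [0.4947, -0.0422, 0.0444]
wrist_force: [1.1, 13.6, -0.5]
tcp_pos: [0.4947, -0.048, 0.0444]
wrist_force: [0.7, 1.1, -0.1]
```

```bash
for i in 1 2 3; do python3 -m jog '[[[0,0,0],[0,0.04,0],1],[[0,0,0],[0,0.08,0],1]]'| grep -E "tcp|force"; done
```

```text
tcp_pos: [0.4946, -0.0497, 0.0445]
wrist_force: [-0.8, 15.5, 0.5]
tcp_pos: [0.4946, -0.0499, 0.0445]
wrist_force: [-0.1, 29.4, 2.2]
tcp_pos: [0.4946, -0.0501, 0.0446]
wrist_force: [0.5, 44.3, 3.8]
```

```bash
python3 -m jog '[[[0,0,0],[0,-0.4,0],1],[[0,0,0],[0,-1.2,0],1],[[0,0,0],[0,-1.8,-0.4],1],[[0,0,0],[0,-1.8,-1.6],1],[[0,0,0],[0,-1.8,-2.9],1],[[0,0,0],[0,-1.8,-4.1],1],[[0,0,0],[0,-1.8,-5.3],1],[[0,0,0],[0,-1.8,-6.5],1],[[0,0,0],[0,-1.8,-7.2],1],[[0,0,0],[0,-1.8,-7.2],1]]'; python3 - <<'E'
from h import *
for n in("wrist","side"):
    im=camera(n);cv2.imwrite(f"pics/{n}5.png",im[:,:,::-1])
    for k,z in(("handle",.062),("frame_front",.071),("hood_hinge",.076),("hood_front",.2)):
        r=spot_point(n,k);print(n,k,[(np.round(x['xy'],1).tolist(),round(x['confidence'],2),onz(n,x['xy'],z).round(3)) for x in r[:1]])
b=cv2.imread('pics/side5.png')
cv2.imwrite('pics/c5.png',cv2.resize(b[100:340,240:480],(600,600)))
E
```

```text
time: 10.88
tcp_pos: [0.4958, -0.0022, 0.2657]
eef_rot: [3.141, -0.007, -0.0]
wrist_force: [-0.1, 0.2, -0.2]
finger_gap: -0.0001
wrist handle [([320.0, 264.8], 0.84, array([ 0.496, -0.062,  0.062]))]
wrist frame_front []
wrist hood_hinge [([316.0, 287.1], 0.62, array([ 0.491, -0.082,  0.076]))]
wrist hood_front []
side handle [([343.1, 232.0], 0.77, array([ 0.5  , -0.077,  0.062]))]
side frame_front [([366.8, 199.1], 0.94, array([ 0.451, -0.217,  0.071]))]
side hood_hinge [([317.1, 196.8], 0.72, array([ 0.572, -0.203,  0.076]))]
side hood_front [([355.9, 149.5], 0.69, array([ 0.485, -0.215,  0.2  ]))]
```

View pics/c5.png

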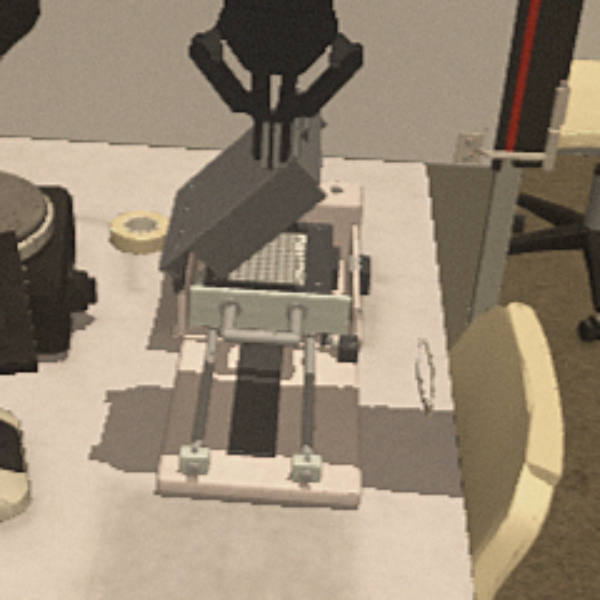

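```bash
python3 -m jog '[[[0,0,0],[0.1,1,0],1],[[0,0,0],[0.2,2.2,0],1],[[0,0,0],[0.4,3.4,0],1],[[0,0,0],[0.64,4.6,0],1],[[0,0,0],[0.64,5.7,0],1],[[0,0,0],[0.64,6.73,0.2],1],[[0,0,0],[0.64,6.73,0.7],1],[[0,0,0],[0.64,6.73,0.7],1],[[0,0,0],[0.64,6.73,0.7],1]]'; python3 - <<'E'
from h import *
for n in("wrist","side"):
    im=camera(n);cv2.imwrite(f"pics/{n}6.png",im[:,:,::-1])
    for k,z in(("hood_hinge",.076),("hood_front",.2)):
        r=spot_point(n,k);print(n,k,[(np.round(x['xy'],1).tolist(),round(x['confidence'],2),onz(n,x['xy'],z).round(3)) for x in r[:1]])
a=cv2.imread('pics/wrist6.png');b=cv2.imread('pics/side6.png')
cv2.imwrite('pics/c6.png',np.hstack([cv2.resize(a[:,100:580],(400,400)),cv2.resize(b[50:250,250:450],(400,400))]))
E
```

```text
time: 12.13
tcp_pos: [0.5132, -0.2036, 0.2387]
eef_rot: [-3.141, 0.002, -0.001]
wrist_force: [0.4, 0.5, 1.4]
finger_gap: 0.0001
wrist hood_hinge []
wrist hood_front [([277.9, 269.9], 0.68, array([ 0.489, -0.201,  0.2  ]))]
side hood_hinge [([313.7, 196.3], 0.75, array([ 0.58 , -0.205,  0.076]))]
side hood_front [([353.1, 149.7], 0.93, array([ 0.492, -0.213,  0.2  ]))]
```

View pics/c6.png

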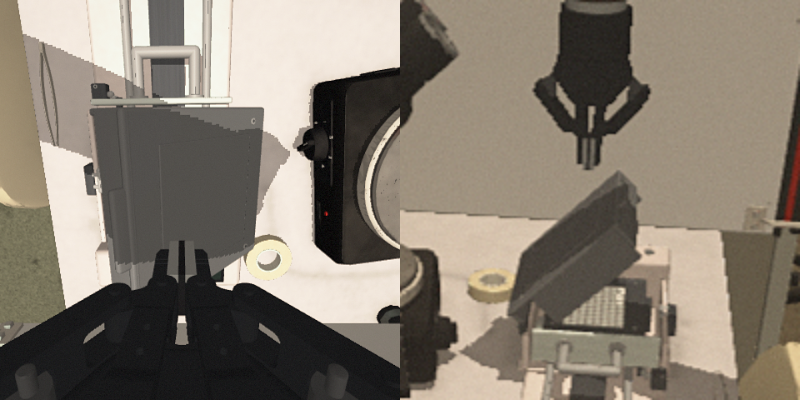

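```bash
python3 -m jog '[[[0,0,0],[-0.2,0,0.6],1],[[0,0,0],[-0.43,0,1.2],1],[[0,0,0],[-0.7,0,1.43],1],[[0,0,0],[-0.98,0,1.63],1],[[0,0,0],[-1.26,0,1.82],1],[[0,0,0],[-1.52,0,2.06],1],[[0,0,0],[-1.77,0,2.31],1],[[0,0,0],[-2.01,0,2.58],1],[[0,0,0],[-2.2,0,2.87],1]]'; python3 -m jog '[[[0,0,0],[-0.2,0,0.3],1],[[0,0,0],[-0.39,0,0.61],1],[[0,0,0],[-0.54,0,0.93],1],[[0,0,0],[-0.62,0,1.13],1],[[0,0,0],[-0.68,0,1.28],1],[[0,0,0],[-0.68,0,1.28],1]]'; python3 - <<'E'
from h import *
for n in("wrist","side"):
    im=camera(n);cv2.imwrite(f"pics/{n}7.png",im[:,:,::-1])
a=cv2.imread('pics/wrist7.png');b=cv2.imread('pics/side7.png')
cv2.imwrite('pics/c7.png',np.hstack([cv2.resize(a[:,100:580],(400,400)),cv2.resize(b[50:250,250:450],(400,400))]))
E
```

```text
time: 13.18
tcp_pos: [0.448, -0.2035, 0.1539]
eef_rot: [3.141, -0.002, 0.001]
wrist_force: [2.9, 0.1, 0.8]
finger_gap: 0.0001
time: 13.68
tcp_pos: [0.4272, -0.2035, 0.1146]
eef_rot: [-3.142, 0.0, 0.0]
wrist_force: [1.7, -0.3, 0.5]
finger_gap: -0.0002
```

View pics/c7.png

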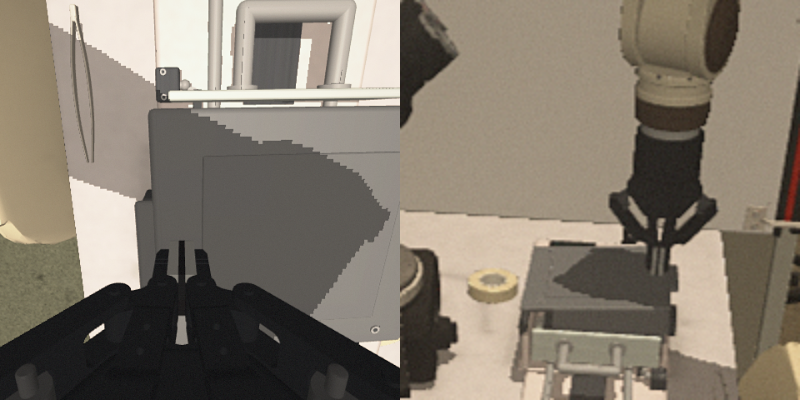

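Hood is nearly flat with the fingers on its front edge; I press on in small steps.

```bash
for i in 1 2 3 4 5; do python3 -m jog '[[[0,0,0],[-0.02,0,0.07],1],[[0,0,0],[-0.02,0,0.07],1]]' | grep -E "tcp|force"; done
```

```text
tcp_pos: [0.427, -0.2036, 0.1135]
wrist_force: [-0.5, 2.6, 5.1]
tcp_pos: [0.4267, -0.2036, 0.1121]
wrist_force: [-0.3, 2.9, 9.5]
tcp_pos: [0.4262, -0.2036, 0.11]
wrist_force: [0.1, 3.7, 9.3]
tcp_pos: [0.4256, -0.2036, 0.1075]
wrist_force: [0.8, 3.0, 5.7]
tcp_pos: [0.4247, -0.2037, 0.1047]
wrist_force: [0.8, 1.0, 2.1]
```

```bash
for i in 1 2 3; do python3 -m jog '[[[0,0,0],[0,0,0.05],1],[[0,0,0],[0,0,0.05],1]]' | grep -E "tcp|force"; done
```

```text
tcp_pos: [0.4246, -0.2037, 0.1039]
wrist_force: [-0.6, 2.6, 9.7]
tcp_pos: [0.4247, -0.2038, 0.1038]
wrist_force: [-4.9, 5.3, 21.5]
tcp_pos: [0.4247, -0.2038, 0.1037]
wrist_force: [-9.6, 5.9, 33.2]
```

```bash
python3 -m jog '[[[0,0,0],[0,0,-0.3],1],[[0,0,0],[0,0,-1.2],1],[[0,0,0],[0,0,-2.4],1],[[0,0,0],[0,-0.5,-3.4],1],[[0,0,0],[0,-1.5,-4],1],[[0,0,0],[0,-2.7,-4],1],[[0,0,0],[0,-3.9,-4],1],[[0,0,0],[0,-5,-4],1],[[0,0,0],[0,-5,-4],1]]'; python3 - <<'E'
from h import *
for n in("wrist","side","scene"):
    im=camera(n);cv2.imwrite(f"pics/{n}8.png",im[:,:,::-1])
    for k,z in(("handle",.062),("hood_front",.104),("hood_hinge",.076)):
        r=spot_point(n,k);print(n,k,[(np.round(x['xy'],1).tolist(),round(x['confidence'],2),onz(n,x['xy'],z).round(3)) for x in r[:1]])
a=cv2.imread('pics/wrist8.png');b=cv2.imread('pics/side8.png')
cv2.imwrite('pics/c8.png',np.hstack([cv2.resize(a[:,100:580],(400,400)),cv2.resize(b[80:400,200:520],(400,400))]))
E
```

```text
time: 15.87
tcp_pos: [0.424, -0.0498, 0.2199]
eef_rot: [-3.141, 0.0, 0.004]
wrist_force: [0.5, 0.2, -0.6]
finger_gap: 0.0
wrist handle [([395.5, 240.6], 0.71, array([ 0.498, -0.071,  0.062]))]
wrist hood_front []
wrist hood_hinge [([463.0, 364.2], 0.73, array([ 0.574, -0.203,  0.076]))]
side handle [([344.7, 231.9], 0.63, array([ 0.496, -0.078,  0.062]))]
side hood_front [([377.0, 190.0], 0.62, array([ 0.429, -0.206,  0.104]))]
side hood_hinge [([318.4, 198.3], 0.76, array([ 0.568, -0.196,  0.076]))]
scene handle [([332.7, 259.9], 0.62, array([ 0.503, -0.061,  0.062]))]
scene hood_front [([357.7, 297.5], 0.73, array([ 0.419, -0.203,  0.104]))]
scene hood_hinge [([208.7, 233.8], 0.67, array([0.352, 0.236, 0.076]))]
```

View pics/c8.png

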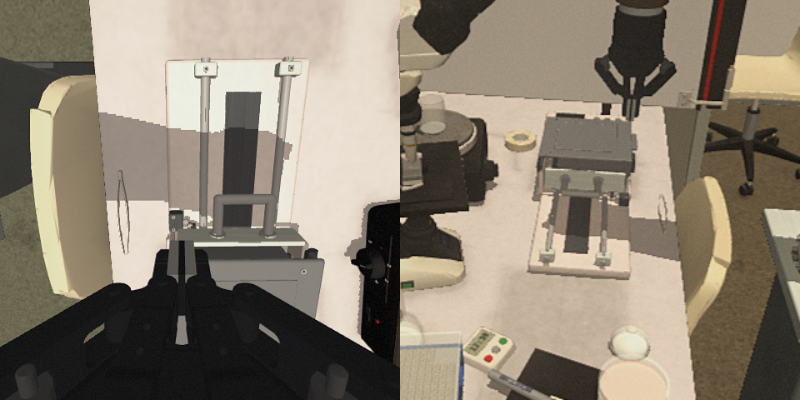

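```bash
python3 -c "
from h import *
print(tri('side',(377,190),'scene',(357.7,297.5)).round(3))
print(manip.job_done())"
```

```text
[ 0.425 -0.203  0.103]
the job is handed in; nothing more can be done
None
```

The plate is ready to be read, and I handed the job in at about 16 s on the robot's clock.

- **Hold-down frame:** I pressed it down along its arc with shut fingers on the front bar. It bottomed out at 70–71 mm. It stayed flat after I lifted off, and the plate was not touched.
- **Carrier:** I pushed it by the bar over both detents, at about 12–14 N for the last one. It then ran against the end stop, with about 180 mm of travel judged from the bar's position in the images. My last small steps built up about 44 N at the fingertips on the stop before I backed off, which was more than needed.
- **Hood:** I pressed it down along its arc. It bottomed out at 104 mm, with a peak of about 33 N. After I lifted off, two cameras put the hood's press point 103 mm above the bench, against 104 mm when shut.

**Last checks:** The final pictures show the carrier home, the hood flat and the arm clear of everything. The bystanders visible in that view stand where they were; I did not measure their positions. The catches cannot be seen directly, so I infer that they hold because the frame and hood stayed shut once released. In the last scene picture the network put the hood hinge in an impossible place. I ignored that because the wrist and side cameras agreed to within about 7 mm on where the hinge is.

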